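Close the bench caliper on a spacer tube

TASK

Stand the hollow spacer tube upright on the beam of the bench caliper, between its jaws, and let go of it. Then slide the caliper's moving jaw up by its thumb post until the tube is held lightly between both measuring faces (about 4 N), without tilting the jaw or squeezing hard, and leave it closed on the tube. Leave everything else on the bench where it is.

Things in the scene. Friction and masses are not known exactly. Their poses are not given: they have to be found in the camera images.
- tube: the spacer tube: plain aluminium, hollow right through, 34 mm outside diameter, 24 mm bore, 40 mm tall, about 60 g (40 to 85 g), standing on end. Origin at the centre of its underside, z up along its axis. The only part that is both hollow and 40 mm tall.
- gauge: the bench caliper, bolted down: black base plate 100 x 270 x 12 mm, on it a steel beam 56 mm wide along y; its flat top, where the tube is to stand near the centre line (x = 0), is 30 mm above the table. Origin: centre of its underside, on the table; z up; y along the beam from the fixed to the sliding jaw. Jaws, measuring faces and thumb post are centred on x = 0.
- fixed_face (a point): point on the inner face of the fixed jaw (dark block 50 mm wide, top 75 mm above the table), at gauge x = 0, y = -90 mm, z = 46 mm; axes as the gauge's. From here a flat steel measuring face (44 mm wide, 38 to 54 mm above the table) stands out towards +y by 2 to 20 mm, as set on its screw; it does not yield. The tube is to rest against that.
- carriage (a joint): place of the sliding carriage along the beam, m: distance from the fixed jaw's inner face (not the screwed-out measuring face) to the sliding measuring face, jaw untilted. 0 to 0.11, larger is more open; starts at 0.090 to 0.108. It slides with about 4 N of friction and stays where it is left.
- post_top (a point): centre of the top of the carriage's thumb post: square aluminium, 14 x 14 mm, top 105 mm above the table, foot on the carriage's flat top 43 mm above the table. It stands 68 mm behind (+y of) the sliding measuring face, with 43 mm of clear room between post and jaw. Axes as the gauge's. Pinch it from above and draw it towards the fixed jaw (gauge -y).
- jaw: the sliding jaw: dark upright plate 50 mm wide, 14 mm thick, top 72 mm above the table, with a flat measuring face 44 mm wide, 38 to 54 mm above the table. Origin on its pivot, 12 mm above the table, 10 mm behind that face; axes as the gauge's. Sprung on the pivot: loaded at its face it yields about 1 mm per 4 N and leans back 0.008 rad per N; over about 8 N it tilts too far.
- rod: a solid aluminium rod end, 34 mm diameter, 40 mm tall, standing on end: to be left alone. Origin at the centre of its underside.
- block: a solid aluminium block 34 x 34 x 40 mm tall: to be left alone. Origin at the centre of its underside.
- collar: a low aluminium collar, 44 mm outside diameter, 24 mm bore, 16 mm tall, lying flat: to be left alone. Origin at the centre of its underside.
- screwdriver: a screwdriver with a red handle, about 200 mm long, lying down: to be left alone.
- spool: an empty grey reel, 52 mm diameter, 42 mm tall, standing: to be left alone. Origin at the centre of its underside.
- flux: a small white bottle, 36 mm diameter, 75 mm tall, standing: to be left alone. Origin at the centre of its underside.
- heatsink: a dark finned heat sink 50 x 50 x 30 mm: to be left alone. Origin at the centre of its underside.
Not all that is in view belongs to the job. Leave any orange look-alike of the tube alone.

How it is judged:
By the outcome, as a careful person would: the job done as asked, in the order asked, and still so for the second after the job is handed in, with the robot touching nothing.
It also fails if it takes over 72 s, if anything falls off the work surface, if the arm or the gripper's body presses on something with over 40 N, if the wrist force passes 120 N, or if a joint passes its speed limit or range.

ROBOT

A 6-joint arm with a two-finger parallel gripper is mounted at the origin on the work surface. World frame = base frame: x ahead of the robot, y to its left, z up, the work surface at z = 0. Lengths are in mm, angles in rad, forces in N, time in s.
With the tool pointing down it reaches from about 300 to 750 mm from the base axis. Payload 8.5 kg.
Tool frame: the origin (TCP) lies between the finger pads; the fingertips stand 19 mm ahead of it and the grasp point (between the pads) is the TCP; z points along the fingers, y is the direction in which the jaws open and shut (so a half turn about z gives the same grasp; the last joint's range is limited). The gripper opens to 88 mm and grips with 3 to 60 N. Pads are 18 mm wide; open, the fingers measure 123 mm over their backs; the gripper's body (75 mm by 187 mm) begins 45 mm behind the grasp point.
Start: joints at [-1.331, 0.381, 1.297, -0, 1.464, -0.215], TCP at [241.597, -494.076, 257.748] pointing down, gripper open.
Joint ranges: [-3.11, 3.11], [-0.89, 2.33], [0.22, 2.48], [-1.42, 4.56], [0.17, 2.85], [-2.88, 2.88]. Speed limits (rad/s): [2.39, 2.39, 3.14, 3.14, 3.14, 3.14].

INTERFACE

Orientations are given as a rotation vector (axis times angle).
In Python, from bench import arm, imaging gives the robot as it stands.
- The arm moves only by the tool apply_moves, never from a script. Its argument "deltas" is a list that holds one entry, the list of rows, each a list of 7 numbers: the turn, a rotation vector about the tool's x, y, z in rad, then the shift along the tool's x, y, z in m, then the closure in counts, from 0 (fully open) to 255 (shut). A call has exactly 5 rows; each row is the pose to reach, as a shift and turn from the pose measured when the call began, along the tool's axes at that moment; what a row does not reach only later rows make up. A row lasts 1/8 s, in which the tool goes at most 62.5 mm and 10.7 degrees, less where a joint would pass 70% of its speed; a pose out of reach is approached as far as the arm can. A call with a gripper value outside its range is refused whole. The fingers move at their own pace and stop on an object; "squeeze" is the grip in N (left out, the last holds). Time passes only in rows, so rows that repeat a pose let the fingers close, or fill a call up. It gives the time, the measured TCP pose, the force and the opening at its end, in the units of the state.
- arm.sense(): the state, without advancing time (a new reading comes with each control period).
- imaging.read_camera(name): name is "side" or "top"; returns a dict with "img" (480x640x3 uint8, blue, green, red), "fov_y" (degrees; the focal length in pixels is half the picture's height over the tangent of half this angle, whatever the lens; pixels are square), "cx", "cy" (the principal point, pixels), "D" ([k1, k2, p1, p2, k3] as OpenCV has them; the pictures are not rectified), "R" (3x3) and "t" (3): a world point X has camera coordinates R X + t. Camera axes: x right, y down, z forward; pixel columns grow to the right and rows downward; lengths in mm; the calibration is good to about 2 mm. A picture is of the moment at which its call begins. There is no depth.
- arm.close_job(): hands the job in, once; it reports no verdict.
The state is a dict: "time_s": time; "joints": joint angles; "joint_velocities": joint speeds; "joint_efforts": joint torques, N m; "tcp_pos": TCP position; "tool_rot": TCP orientation; "contact_force": force on the tool from outside, world axes, zero at the start; "moment": the same for the moment, N m; "finger_gap": finger opening in mm.
Only numpy, scipy, OpenCV 4.12 (cv2) and the standard library are available. Lean on these libraries where they do the work, as an engineer would, in place of code of your own. Each camera call takes 0.05 s, during which the arm holds its last target. There are 200 camera calls.

## Working session

There is one attempt and no reset: what is moved stays moved. The work goes in short steps, Python scripts to look and compute and a tool call to move; the robot and the scene stay as the last step left them, time stands still between calls to the robot, and variables do not carry over. Pictures are saved under pics/ and viewed, and the job is handed in when it is done.

Besides the shell and the picture viewer there is one more tool, called after "Call:" as name(argument=value, ...) on one line, values as JSON. apply_moves: Moves the arm, as the interface text tells. Its arguments: {"type":"object","properties":{"deltas":{"type":"array"},"squeeze":{"type":"number"}},"required":["deltas"]}

```bash
mkdir -p pics; ls; cat > h.py <<'E'
import numpy as np, cv2
from bench import arm, imaging
from scipy.spatial.transform import Rotation as Ro
def cam(n,f=None):
    c=imaging.read_camera(n)
    fl=240/np.tan(np.radians(c["fov_y"])/2) 
    c["K"]=np.array([[fl,0,c["cx"]],[0,fl,c["cy"]],[0,0,1]]);c["D"]=np.array(c["D"],float)
    c["R"]=np.array(c["R"]);c["t"]=np.array(c["t"]).ravel()
    if f: cv2.imwrite("pics/"+f,c["img"])
    return c
def ray(c,p):
    u=cv2.undistortPoints(np.array([[p]],float),c["K"],c["D"])[0,0]
    return -c["R"].T@c["t"], c["R"].T@np.array([u[0],u[1],1])
def onz(c,p,z):
    o,d=ray(c,p); return o+d*(z-o[2])/d[2]
def proj(c,X):
    return cv2.projectPoints(np.array(X,float).reshape(-1,3),cv2.Rodrigues(c["R"])[0],c["t"],c["K"],c["D"])[0].reshape(-1,2)
def tri(c1,p1,c2,p2):
    o1,d1=ray(c1,p1);o2,d2=ray(c2,p2)
    s=np.linalg.lstsq(np.c_[d1,-d2],o2-o1,rcond=None)[0]
    a=o1+s[0]*d1;b=o2+s[1]*d2
    return (a+b)/2,np.linalg.norm(a-b)
E
python3 - <<'E'
from h import *
for n in("side","top"):
    c=cam(n,n+"0.png");print(n,c["fov_y"],c["cx"],c["cy"],c["D"],-c["R"].T@c["t"],c["R"])
print(arm.sense())
E
```

```text
pics
side 51.808369340550705 318.4936899553437 243.39090086442025 [-0.07473362  0.          0.          0.          0.        ] [ 398.92376747 -962.0798347   826.78016138] [[ 0.97725325 -0.21113926 -0.01990707]
 [-0.14182568 -0.58086345 -0.80155045]
 [ 0.15767548  0.78614112 -0.59759567]]
top 53.12202297244942 315.87391328078917 243.1076648889091 [-0.11382559  0.          0.          0.          0.        ] [ 366.65494073   11.72105105 1177.84698421] [[ 7.88995118e-04 -9.99966722e-01  8.11988805e-03]
 [-9.81417025e-01 -2.33239677e-03 -1.91872831e-01]
 [ 1.91885385e-01 -7.81760965e-03 -9.81386205e-01]]
{'time_s': 0.1, 'joints': array([-1.33130496e+00,  3.81139890e-01,  1.29810703e+00,  4.75222180e-06,
        1.46359499e+00, -2.15265182e-01]), 'joint_velocities': array([ 0.00034385, -0.00144294, -0.00346307,  0.00062926, -0.00027245,
       -0.0003589 ]), 'joint_efforts': array([ 3.71141592e-03, -4.38647497e+01, -2.24913543e+01,  7.14671169e-02,
        3.41820891e-02, -7.66185894e-05]), 'tcp_pos': array([ 241.55019395, -493.89013534,  257.21973031]), 'tool_rot': array([-3.05951350e+00, -7.07908172e-01,  1.63420560e-05]), 'contact_force': array([0.27594853, 0.42973644, 0.66621355]), 'moment': array([0.01672681, 0.01185272, 0.02744138]), 'finger_gap': 88.16274780556874}
```

```bash
sleep 1
```

```text
(no output)
```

View pics/side0.png

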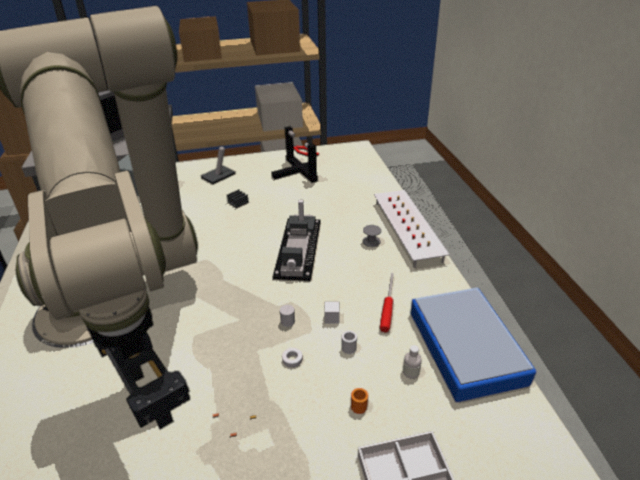

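View pics/top0.png

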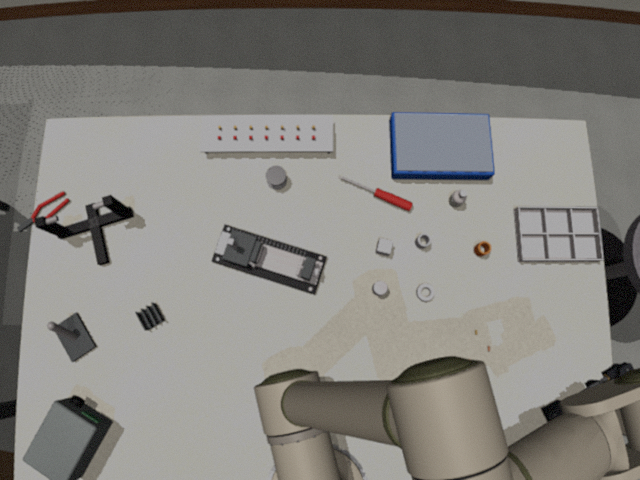

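The top view shows these possible tubes:
- Hollow grey at (424,241), side (349,342).
- Rod at (380,289), side (287,316).
- Block at (385,246).
- Low collar at (425,292).
- Orange look-alike at (483,248).

I choose (424,241) and will check it in a close crop.

```bash
python3 - <<'E'
import cv2,numpy as np
t=cv2.imread("pics/top0.png");s=cv2.imread("pics/side0.png")
a=cv2.resize(t[225:305,360:440],(400,400),interpolation=2);b=cv2.resize(s[290:370,275:355+20],(500,400),interpolation=2)
cv2.imwrite("pics/crop1.png",cv2.resize(np.hstack([a,b[:,:400]]),(800,400)))
a=cv2.resize(t[215:305,200:340],(800,514),interpolation=2);cv2.imwrite("pics/crop2.png",a)
b=cv2.resize(s[190:290,260:340],(480,600),interpolation=2);cv2.imwrite("pics/crop3.png",b)
E
```

```text
(no output)
```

View pics/crop1.png

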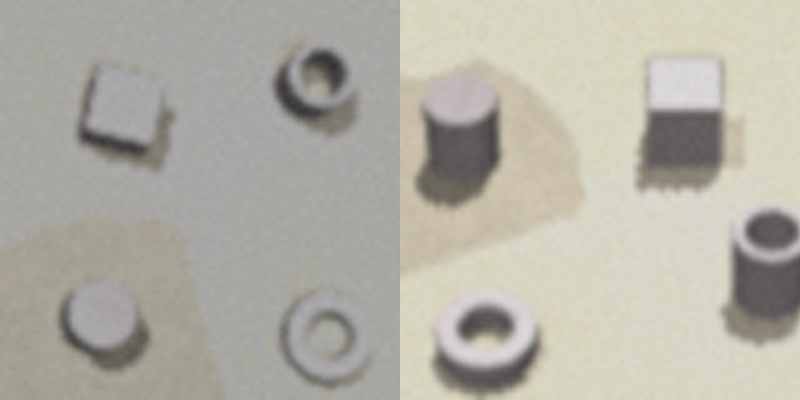

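View pics/crop2.png

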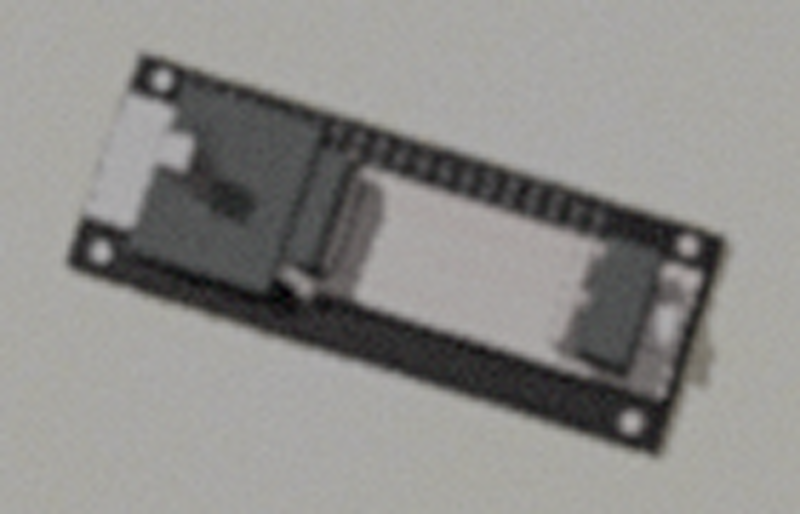

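View pics/crop3.png

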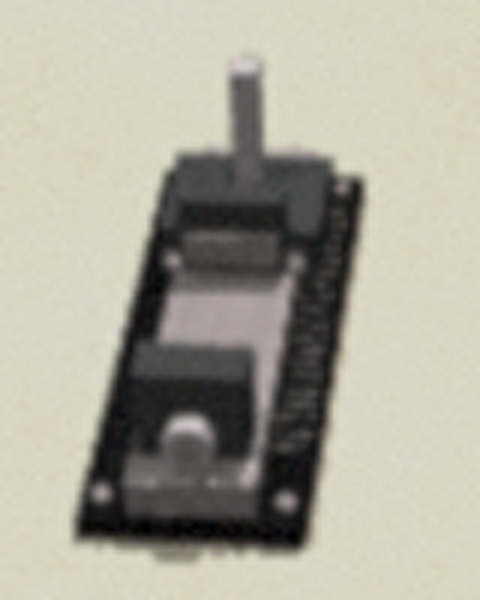

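The crop confirms it: (424,241) is the tall hollow part. The rod and block are solid, and the collar is low. Next I localize the gauge, post and tube from both views.

```bash
python3 - <<'E'
from h import *
T=cam("top","top1.png");S=cam("side","side1.png")
f=lambda p:(p[0]/5.714+200-.4,p[1]/5.714+215-.4)
g=lambda p:(p[0]/6+260-.4,p[1]/6+190-.4)
C=[onz(T,f(p),12)[:2] for p in[(140,55),(725,237),(660,452),(70,265)]]
print("top corners",np.round(C,1),"mean",np.mean(C,0))
B=[onz(T,f(p),12)[:2] for p in[(162,80),(688,245),(631,420),(100,251)]]
print("bolts",np.round(B,1),np.mean(B,0))
for Q in(C,B):
    d=(Q[0]-Q[1]+Q[3]-Q[2])/2; print("yaw of gauge y",np.degrees(np.arctan2(d[1],d[0])),np.linalg.norm(d))
Cs=[onz(S,g(p),12)[:2] for p in[(345,180),(302,545),(80,535)]]
print("side corners",np.round(Cs,1))
Bs=[onz(S,g(p),12)[:2] for p in[(344,187),(286,502),(101,493),(172,262)]]
print("side bolts",np.round(Bs,1))
print("post",tri(T,f((177,150)),S,g((245,66))))
print("tube",tri(T,(424.4-.4,240.6-.4),S,(349.2,336.8)))
def blob(c,x0,y0,x1,y1,th):
    G=cv2.cvtColor(c["img"],6)[y0:y1,x0:x1];return G
# fixed jaw top edges inner (z=75), sliding jaw top inner edge z=72, meas faces
for n,p,z in[("fix inner top a",(602,240),75),("fix inner b",(575,350),75),("face? ",(578,300),54),("face?",(560,345),54),("slid top in a",(358,163),72),("slid b",(318,275),72)]:
    print(n,onz(T,f(p),z).round(1))
E
```

```text
top corners [[642.2 232. ]
 [562.1 -23.7]
 [469.5   4.2]
 [549.1 258.9]] mean [555.71457692 117.84357205]
bolts [[631.  221.9]
 [558.6  -7.8]
 [483.1  16.6]
 [555.3 246.1]] [556.97655462 119.1881786 ]
yaw of gauge y 72.62652395338024 267.39688664831516
yaw of gauge y 72.52334005439829 240.69013982899287
side corners [[634.7 225.5]
 [560.2 -37.1]
 [470.4  -9.1]]
side bolts [[632.9 219.6]
 [559.1  -8.2]
 [483.   16.2]
 [540.5 177.3]]
post (array([582.7044156 , 198.61736514, 101.49975957]), np.float64(1.5562275931770855))
tube (array([ 599.74827   , -262.39604755,   34.02894934]), np.float64(3.0649838451232765))
fix inner top a [550.2  28.3  75. ]
fix inner b [505.1  39.   75. ]
face?  [528.5  38.4  54. ]
face? [509.8  45.7  54. ]
slid top in a [582.5 128.8  72. ]
slid b [535.9 144.2  72. ]
```

```bash
python3 - <<'E'
from h import *
T=cam("top");S=cam("side")
P=[];V=[]
for c,(u,v) in((T,(424,240)),(S,(349,339))):
    im=np.mean([imaging.read_camera("top" if c is T else "side")["img"].astype(float) for _ in range(3)],0).astype(np.uint8)
    im=cv2.resize(im[v-20:v+20,u-20:u+20],(400,400),interpolation=cv2.INTER_CUBIC)
    # bore: dark hole enclosed by the bright ring
    sat=cv2.cvtColor(im,cv2.COLOR_BGR2HSV); V.append(im)
    ch=sat[...,1].astype(int); gr=sat[...,2]
    print("sat bg",ch[5:60,5:60].mean(),"val bg",gr[5:60,5:60].mean(), "max val",gr.max())
cv2.imwrite("pics/tube2.png",np.hstack(V))
# overlay of predicted ring for hand pick comparision
for c,p in((T,(424,240.2)),(S,(349.2,336.8))): print(onz(c,p,40).round(1))
E
```

```text
sat bg 7.6872727272727275 val bg 167.33454545454546 max val 174
sat bg 19.898842975206612 val bg 107.67603305785124 max val 220
[ 597.  -260.8   40. ]
[ 599.8 -267.5   40. ]
```

View pics/tube2.png

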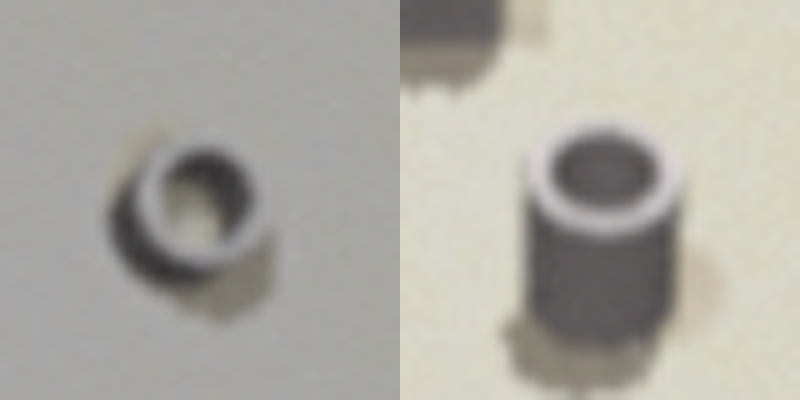

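The picture shows a bright ring with an open bore, centred at (424.05,239.6) in the top view and (348.9,336.2) in the side view.

```bash
python3 - <<'E'
from h import *
T=cam("top");S=cam("side")
print(tri(T,(424.05,239.6),S,(348.9,336.2)),onz(T,(424.05,239.6),40),onz(S,(348.9,336.2),40))
X=(tri(T,(424.05,239.6),S,(348.9,336.2))[0])
s=arm.sense();R=Ro.from_rotvec(s["tool_rot"]).as_matrix();print(R.round(3))
gy=np.radians(72.6)
print("deltas to tube",(R.T@(np.array([X[0],X[1],120])-s["tcp_pos"])).round(1))
# other items xy
for n,p,z in[("block",(385,245.5),40),("rod",(380.5,288),40),("collar",(425,292),16),("driver tip",(342,178),5),("driver end",(411,207),20),("flux",(458,198),75),("orange",(483,248),40),("spool",(277,176),42)]: print(n,onz(T,p,z)[:2].round())
E
```

```text
(array([ 599.99742527, -262.06631558,   35.84253688]), np.float64(1.3345132230991792)) [ 598.47017058 -261.00653057   40.        ] [ 599.62432825 -265.65225435   40.        ]
[[ 0.898  0.439 -0.   ]
 [ 0.439 -0.898  0.   ]
 [ 0.    -0.    -1.   ]]
deltas to tube [423.9 -50.9 137.7]
block [ 584. -165.]
rod [ 481. -151.]
collar [ 473. -264.]
driver tip [766. -64.]
driver end [ 686. -236.]
flux [ 694. -341.]
orange [ 578. -407.]
spool [758.  99.]
```

Call:
apply_moves(deltas=[[[0, 0, 0.09, 0.058, -0.007, 0.018, 0], [0, 0, 0.18, 0.116, -0.014, 0.036, 0], [0, 0, 0.27, 0.174, -0.021, 0.054, 0], [0, 0, 0.36, 0.232, -0.028, 0.072, 0], [0, 0, 0.455, 0.29, -0.035, 0.09, 0]]], squeeze=15)

```text
time_s: 1.32
tcp_pos: [488.3, -334.1, 167.3]
tool_rot: [3.141, -0.005, 0.0]
contact_force: [-0.3, -0.6, 0.4]
finger_gap: 88.2
```

Call:
apply_moves(deltas=[[[0, 0, 0, 0.037, -0.024, 0.019, 0], [0, 0, 0, 0.074, -0.048, 0.038, 0], [0, 0, 0, 0.111, -0.0715, 0.057, 0], [0, 0, 0, 0.111, -0.0715, 0.057, 0], [0, 0, 0, 0.111, -0.0715, 0.057, 0]]])

```text
time_s: 1.95
tcp_pos: [599.3, -263.4, 110.6]
tool_rot: [3.141, -0.005, 0.0]
contact_force: [-0.6, -0.3, 0.1]
finger_gap: 87.8
```

```bash
python3 - <<'E'
from h import *
T=cam("top");S=cam("side");print(arm.sense()["tcp_pos"],arm.sense()["tool_rot"])
V=[]
for c,(u,v) in((T,(424,235)),(S,(349,320))):
    im=c["img"][v-40:v+40,u-40:u+40].copy();V.append(cv2.resize(im,(400,400),interpolation=2))
cv2.imwrite("pics/app.png",np.hstack(V))
E
```

```text
[ 598.96405305 -263.97197275  111.12597685] [ 3.14048259e+00 -7.29455308e-03  1.66388194e-03]
```

View pics/app.png

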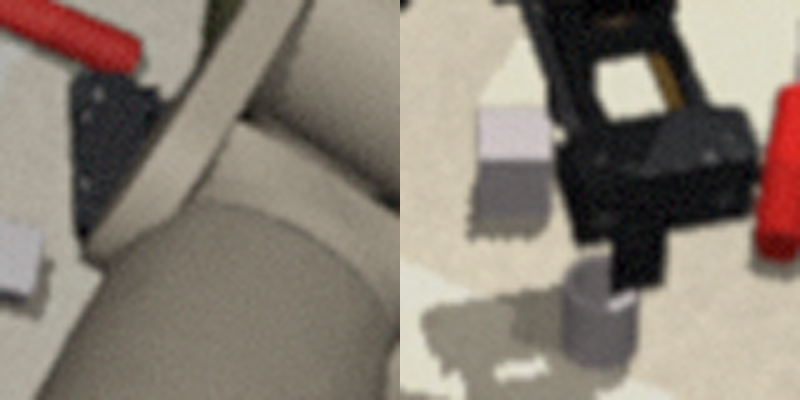

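The side view shows the open fingers straddling the tube, clear of the block and screwdriver. Next I descend.

Call:
apply_moves(deltas=[[[0, 0, 0, 0, -0.001, 0.03, 0], [0, 0, 0, 0, -0.001, 0.06, 0], [0, 0, 0, 0, -0.001, 0.085, 0], [0, 0, 0, 0, -0.001, 0.085, 100], [0, 0, 0, 0, -0.001, 0.085, 200]]], squeeze=15)

```text
time_s: 2.68
tcp_pos: [599.3, -263.9, 27.7]
tool_rot: [3.139, -0.008, 0.004]
contact_force: [0.2, -0.0, 1.1]
finger_gap: 70.0
```

Call:
apply_moves(deltas=[[[0, 0, 0, 0, 0, 0, 255], [0, 0, 0, 0, 0, 0, 255], [0, 0, 0, 0, 0, 0, 255], [0, 0, 0, 0, 0, 0, 255], [0, 0, 0, 0, 0, 0, 255]]])

```text
time_s: 3.3
tcp_pos: [599.3, -263.8, 27.8]
tool_rot: [3.139, -0.008, 0.005]
contact_force: [-1.2, 1.2, 2.6]
finger_gap: 33.2
```

Call:
apply_moves(deltas=[[[0, 0, 0, 0, 0, -0.02, 255], [0, 0, 0, 0, 0, -0.055, 255], [0, 0, 0, 0, 0, -0.09, 255], [0, 0, 0, 0, 0, -0.11, 255], [0, 0, 0, 0, 0, -0.11, 255]]])

```text
time_s: 3.92
tcp_pos: [599.4, -263.8, 139.0]
tool_rot: [3.138, -0.008, 0.008]
contact_force: [-0.2, -0.1, -0.6]
finger_gap: 33.4
```

```bash
python3 - <<'E'
from h import *
S=cam("side");s=arm.sense();print({k:s[k] for k in("tcp_pos","tool_rot","contact_force","finger_gap")})
R=Ro.from_rotvec(s["tool_rot"]).as_matrix()
print((R.T@(np.array([542.7,74.9,137])-s["tcp_pos"])).round(1))
cv2.imwrite("pics/lift.png",cv2.resize(S["img"][240:380,270:430],(800,600),interpolation=2))
E
```

```text
{'tcp_pos': array([ 598.91634314, -263.52136525,  137.52100035]), 'tool_rot': array([ 3.13921829, -0.00830292,  0.00462051]), 'contact_force': array([-0.42499357,  1.03794386, -1.10414092]), 'finger_gap': 33.15584894855988}
[ -58.  -338.1   -0.4]
```

View pics/lift.png

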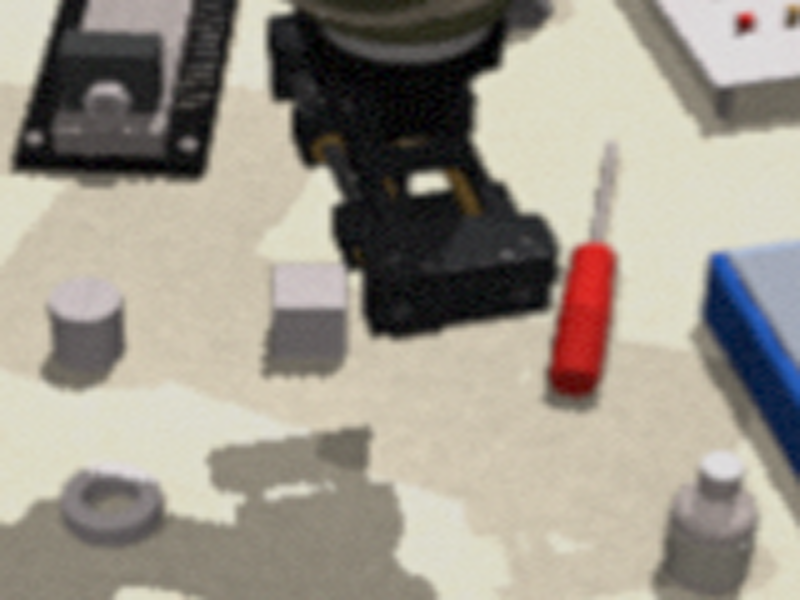

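Call:
apply_moves(deltas=[[[0, 0, -0.1, -0.006, -0.035, 0, 255], [0, 0, -0.26, -0.015, -0.085, 0, 255], [0, 0, -0.42, -0.024, -0.135, 0, 255], [0, 0, -0.58, -0.033, -0.185, 0, 255], [0, 0, -0.7, -0.04, -0.225, 0, 255]]])

```text
time_s: 4.6
tcp_pos: [559.0, -36.3, 135.4]
tool_rot: [2.95, 1.076, -0.0]
contact_force: [0.3, 0.3, -0.7]
finger_gap: 33.3
```

```bash
cat > go.py <<'E'
import sys
from h import *
s=arm.sense();R=Ro.from_rotvec(s["tool_rot"]).as_matrix()
x,y,z=map(float,sys.argv[1:4])
a=np.radians(72.6)
Rg=np.array([[np.cos(a),np.sin(a),0],[np.sin(a),-np.cos(a),0],[0,0,-1]])
print("tcp",s["tcp_pos"].round(1),"F",s["contact_force"].round(2),"gap",s["finger_gap"],"t",s["time_s"])
print("shift mm",(R.T@(np.array([x,y,z])-s["tcp_pos"])).round(2),"turn",Ro.from_matrix(R.T@Rg).as_rotvec().round(4))
E
python3 go.py 542.7 74.9 120
```

```text
tcp [559.  -36.3 135.4] F [ 0.34  0.35 -0.71] gap 33.3430669703685 t 4.6
shift mm [ 59.18 -95.61  15.23] turn [ 0.0011  0.0011 -0.5674]
```

Call:
apply_moves(deltas=[[[0, 0, -0.15, 0.017, -0.027, 0, 255], [0, 0, -0.29, 0.034, -0.055, 0, 255], [0, 0, -0.43, 0.051, -0.082, 0, 255], [0.001, 0.001, -0.567, 0.059, -0.0955, 0.008, 255], [0.001, 0.001, -0.567, 0.059, -0.0955, 0.015, 255]]])

```text
time_s: 5.22
tcp_pos: [541.9, 75.4, 118.8]
tool_rot: [-2.531, -1.859, 0.003]
contact_force: [0.5, 0.2, -0.2]
finger_gap: 33.1
```

```bash
python3 go.py 542.7 74.9 58; python3 - <<'E'
from h import *
T=cam("top");S=cam("side")
a=cv2.resize(T["img"][200:300,200:340],(560,400),interpolation=2);b=cv2.resize(S["img"][190:290,255:335],(240*4//3,400),interpolation=2)
cv2.imwrite("pics/pl.png",np.hstack([a,b])[:, :800])
cv2.imwrite("pics/pl2.png",cv2.resize(S["img"][180:290,240:360],(654,600),interpolation=2))
E
```

```text
tcp [541.9  75.4 118.8] F [ 0.49  0.23 -0.24] gap 33.11334537940854 t 5.225
shift mm [-0.24  1.05 60.76] turn [-0.0021  0.0008 -0.    ]
```

View pics/pl2.png

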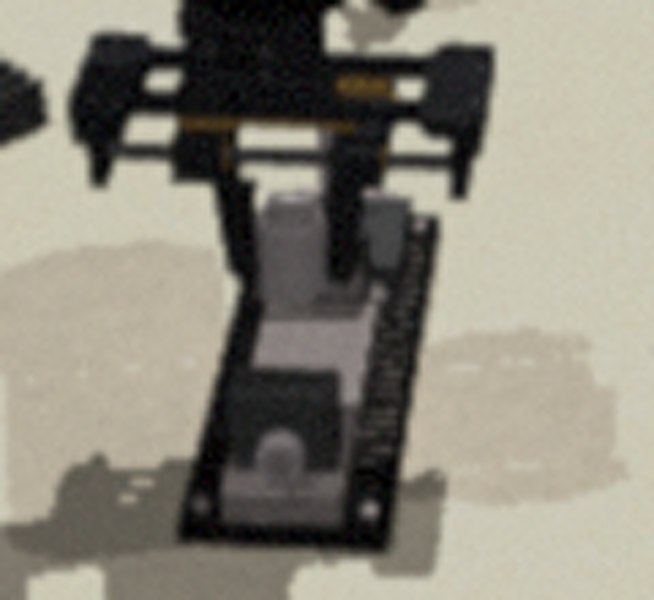

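The tube hangs upright between the fingers over the beam. I will go down to just above the beam and look again.

Call:
apply_moves(deltas=[[[-0.002, 0.001, 0, 0, 0.001, 0.015, 255], [-0.002, 0.001, 0, 0, 0.001, 0.03, 255], [-0.002, 0.001, 0, 0, 0.001, 0.045, 255], [-0.002, 0.001, 0, 0, 0.001, 0.055, 255], [-0.002, 0.001, 0, 0, 0.001, 0.056, 255]]])

```text
time_s: 5.95
tcp_pos: [542.7, 73.9, 62.0]
tool_rot: [-2.534, -1.854, 0.002]
contact_force: [-0.3, -0.6, -0.4]
finger_gap: 33.4
```

```bash
python3 go.py 542.7 74.9 58; python3 - <<'E'
from h import *
T=cam("top");S=cam("side")
cv2.imwrite("pics/pl3.png",cv2.resize(S["img"][190:290,260:340],(480,600),interpolation=2))
cv2.imwrite("pics/pl4.png",cv2.resize(T["img"][215:305,200:340],(800,514),interpolation=2))
E
```

```text
tcp [542.7  73.9  62. ] F [-0.26 -0.63 -0.41] gap 33.44372755676929 t 5.95
shift mm [ 0.96 -0.32  4.  ] turn [-0.0018  0.0003 -0.0037]
```

View pics/pl3.png

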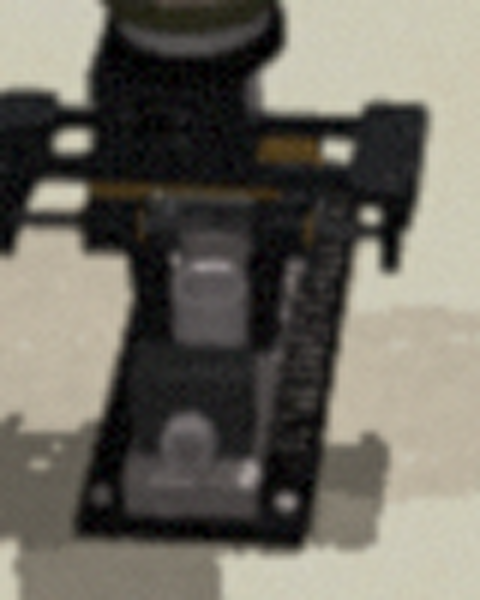

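View pics/pl4.png

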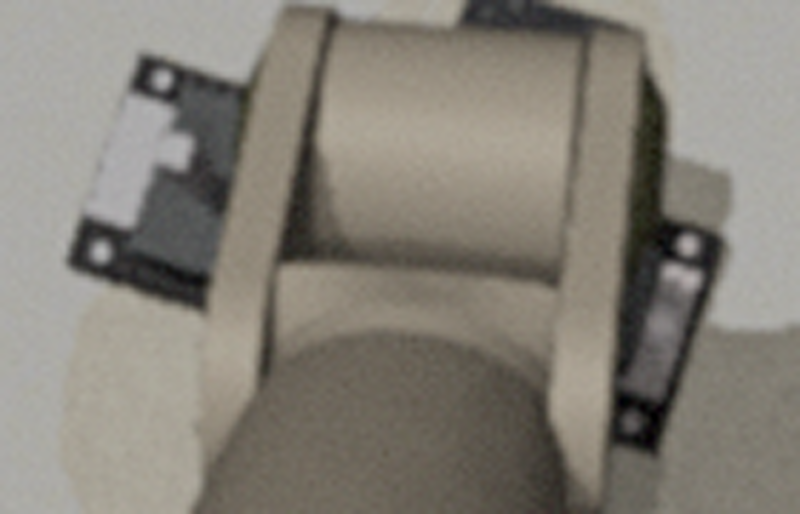

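The tube is over the beam, spanning columns 170–247 in the crop (288.4–301 full frame). I compare that with where the centreline projects.

```bash
python3 - <<'E'
from h import *
S=cam("side")
gx=np.array([.954,-.299,0]);gy=np.array([.299,.954,0]);O=np.array([556.5,118.8,0])
P=lambda x,y,z:((proj(S,O+gx*x+gy*y+[0,0,z])[0]+.4-[260,190])*6).round(1)
print("tube top ctr",P(0,-47,74),"edges mid",P(-17,-47,60),P(17,-47,60))
print("fixed jaw top edges inner",P(-25,-90,75),P(25,-90,75),"post",P(0,84,105), "beam edges at y 0",P(-28,-20,30),P(28,-20,30))
print("slid face top",P(-22,16,54),P(22,16,54))
E
```

```text
tube top ctr [207.1 279.5] edges mid [170.2 304. ] [247.3 307. ]
fixed jaw top edges inner [135.2 334.9] [252.5 339.5] post [240.6  60. ] beam edges at y 0 [158.2 321.2] [281.5 326. ]
slid face top [179.4 232.4] [275.3 235.9]
```

The prediction matches within 1 mm, so the tube is centred. Now I set it down.

Call:
apply_moves(deltas=[[[0, 0, 0, 0, 0, 0.0015, 255], [0, 0, 0, 0, 0, 0.0025, 255], [0, 0, 0, 0, 0, 0.0033, 255], [0, 0, 0, 0, 0, 0.0038, 255], [0, 0, 0, 0, 0, 0.0038, 255]]])

```text
time_s: 6.72
tcp_pos: [543.2, 74.0, 59.2]
tool_rot: [2.535, 1.856, 0.0]
contact_force: [0.2, -0.2, -0.8]
finger_gap: 33.4
```

Call:
apply_moves(deltas=[[[0, 0, 0, 0, 0, 0.0008, 255], [0, 0, 0, 0, 0, 0.0015, 255], [0, 0, 0, 0, 0, 0.002, 255], [0, 0, 0, 0, 0, 0.002, 255], [0, 0, 0, 0, 0, 0.002, 255]]])

```text
time_s: 7.35
tcp_pos: [543.2, 73.9, 57.8]
tool_rot: [2.535, 1.855, 0.001]
contact_force: [-2.8, 0.1, 5.4]
finger_gap: 33.1
```

```bash
python3 go.py 542.7 74.9 58; cat > crop.py <<'E'
import sys
from h import *
S=cam("side");T=cam("top")
cv2.imwrite("pics/%ss.png"%sys.argv[1],cv2.resize(S["img"][190:290,260:340],(480,600),interpolation=2))
cv2.imwrite("pics/%st.png"%sys.argv[1],cv2.resize(T["img"][215:305,200:340],(800,514),interpolation=2))
E
```

```text
tcp [543.2  73.9  57.8] F [-2.79  0.08  5.43] gap 33.13819640746384 t 7.35
shift mm [ 0.81 -0.76 -0.23] turn [ 0.0005 -0.0001 -0.0034]
```

Contact at 5 N, so the tube sits on the beam. Release.

Call:
apply_moves(deltas=[[[0, 0, 0, 0, 0, 0, 150], [0, 0, 0, 0, 0, 0, 130], [0, 0, 0, 0, 0, 0, 100], [0, 0, 0, 0, 0, 0, 60], [0, 0, 0, 0, 0, 0, 40]]])

```text
time_s: 7.98
tcp_pos: [543.2, 73.9, 57.8]
tool_rot: [2.535, 1.855, 0.001]
contact_force: [0.7, -0.3, 0.1]
finger_gap: 71.1
```

Call:
apply_moves(deltas=[[[0, 0, 0, 0, 0, 0, 40], [0, 0, 0, 0, 0, -0.03, 40], [0, 0, 0, 0, 0, -0.06, 40], [0, 0, 0, 0, 0, -0.09, 40], [0, 0, 0, 0, 0, -0.11, 40]]])

```text
time_s: 8.6
tcp_pos: [543.3, 73.9, 169.2]
tool_rot: [2.534, 1.855, 0.002]
contact_force: [-0.4, -0.3, -0.1]
finger_gap: 74.6
```

```bash
python3 go.py 582 198.9 150;python3 crop.py rel
```

```text
tcp [543.3  73.9 169.2] F [-0.37 -0.34 -0.13] gap 74.55789259874727 t 8.6
shift mm [130.84  -0.91  19.22] turn [ 0.0019 -0.0004 -0.0033]
```

View pics/rels.png

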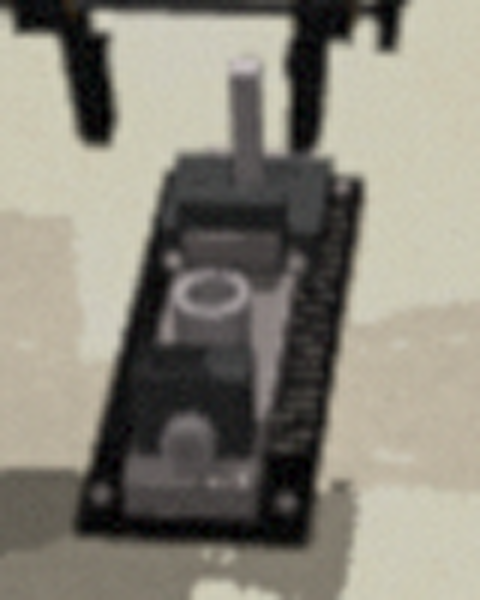

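The tube stands upright on the beam with its ring centred at crop (212,293), between the jaws. Next I move over the post.

Call:
apply_moves(deltas=[[[0, 0, 0, 0.04, 0, 0, 40], [0, 0, 0, 0.085, -0.001, 0.005, 40], [0, 0, 0, 0.12, -0.001, 0.01, 40], [0.002, 0, -0.003, 0.131, -0.001, 0.019, 40], [0.002, 0, -0.003, 0.131, -0.001, 0.019, 40]]])

```text
time_s: 9.32
tcp_pos: [582.0, 198.8, 149.1]
tool_rot: [2.531, 1.86, -0.001]
contact_force: [-0.9, -0.2, 0.4]
finger_gap: 74.2
```

```bash
python3 go.py 582.2 198.8 84;python3 crop.py ap
```

```text
tcp [582.  198.8 149.1] F [-0.9  -0.22  0.41] gap 74.17278381519981 t 9.325
shift mm [ 0.07  0.23 65.08] turn [-0.0001  0.0004  0.0003]
```

View pics/aps.png

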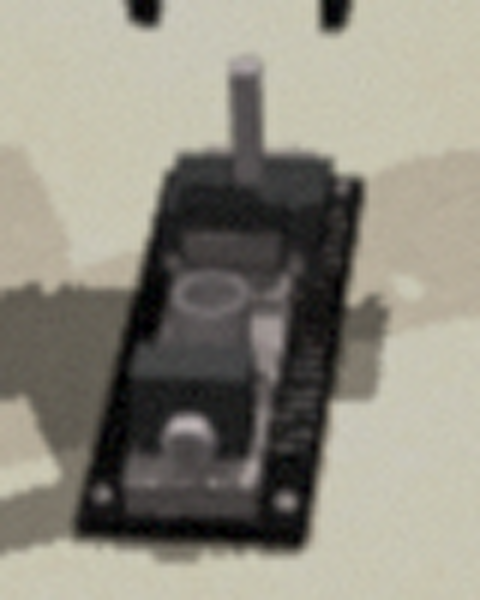

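Call:
apply_moves(deltas=[[[0, 0, 0, 0, 0.001, 0.02, 40], [0, 0, 0, 0, 0.001, 0.042, 40], [0, 0, 0, 0, 0.001, 0.06, 40], [0, 0, 0, 0, 0.001, 0.065, 60], [0, 0, 0, 0, 0.001, 0.065, 120]]], squeeze=15)

```text
time_s: 10.05
tcp_pos: [583.7, 197.1, 85.9]
tool_rot: [2.533, 1.857, 0.003]
contact_force: [-0.4, 0.4, 0.6]
finger_gap: 59.7
```

Call:
apply_moves(deltas=[[[0, 0, 0, 0, 0, 0, 150], [0, 0, 0, 0, 0, 0, 180], [0, 0, 0, 0, 0, 0, 200], [0, 0, 0, 0, 0, 0, 230], [0, 0, 0, 0, 0, 0, 255]]])

```text
time_s: 10.68
tcp_pos: [582.2, 197.6, 85.9]
tool_rot: [-2.532, -1.857, 0.002]
contact_force: [-7.5, 2.8, 5.1]
finger_gap: 13.9
```

```bash
python3 go.py 582.2 198.8 84;python3 crop.py pin
```

```text
tcp [582.2 197.6  85.9] F [-7.53  2.77  5.14] gap 13.873964949105288 t 10.675
shift mm [ 1.14 -0.31  1.92] turn [-0.0016  0.     -0.0016]
```

View pics/pins.png

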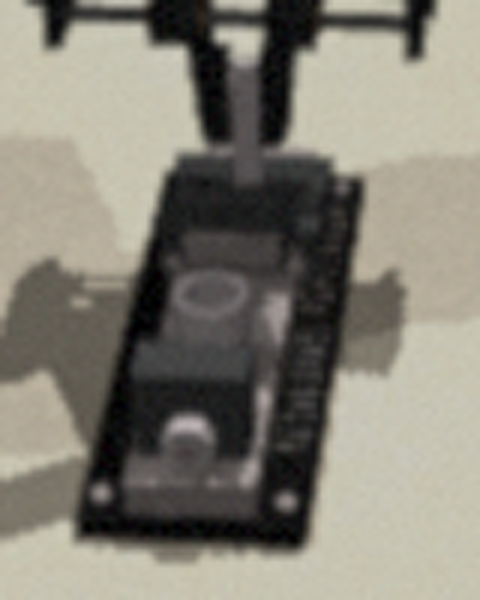

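Call:
apply_moves(deltas=[[[0, 0, 0, -0.003, -0.001, 0, 255], [0, 0, 0, -0.012, -0.001, 0, 255], [0, 0, 0, -0.022, -0.001, 0, 255], [0, 0, 0, -0.032, -0.001, 0, 255], [0, 0, 0, -0.04, -0.001, 0, 255]]])

```text
time_s: 11.4
tcp_pos: [569.9, 159.7, 86.0]
tool_rot: [-2.533, -1.857, -0.002]
contact_force: [4.0, 3.6, -3.5]
finger_gap: 14.3
```

```bash
cat > st.py <<'E'
import sys
from h import *
a=np.radians(72.6);gy=np.array([np.cos(a),np.sin(a),0]);gx=np.array([np.sin(a),-np.cos(a),0])
n=sys.argv[1] if len(sys.argv)>1 else None
s=arm.sense();L=[s]
for k in range(4 if n is None else 1):
    S=cam("side");L.append(arm.sense())
if n: T=cam("top");cv2.imwrite("pics/%ss.png"%n,cv2.resize(S["img"][190:290,260:340],(480,600),interpolation=2));L.append(arm.sense())
O=np.array([556.5,118.8,0])
for s in L: print("t %.2f post gauge y %.2f x %.2f | F gy %.2f gx %.2f z %.2f"%(s["time_s"],(s["tcp_pos"]-O)@gy,(s["tcp_pos"]-O)@gx,s["contact_force"]@gy,s["contact_force"]@gx,s["contact_force"][2]),"M",(s["moment"]@gx).round(3))
E
python3 st.py d1
```

```text
t 11.40 post gauge y 43.01 x 0.61 | F gy 4.62 gx 2.79 z -3.50 M 0.64
t 11.45 post gauge y 42.21 x 0.62 | F gy 0.68 gx 3.63 z -3.61 M -0.071
t 11.50 post gauge y 42.26 x 0.64 | F gy -1.78 gx 4.73 z -1.57 M -0.346
```

View pics/d1s.png

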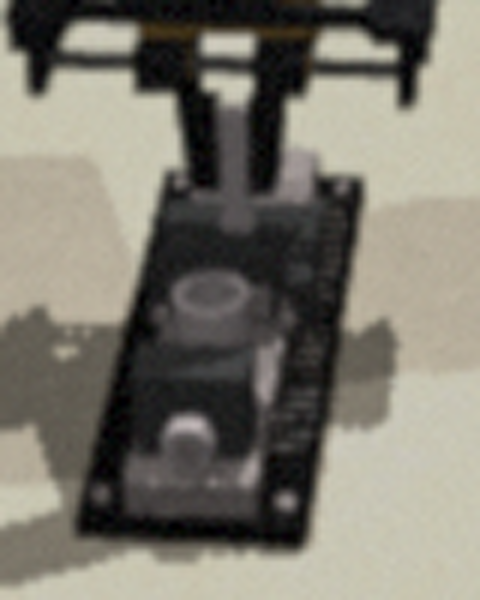

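The carriage moved about 41 mm with the post, and the tube still stands. Before creeping in, I estimate the fixed face's stick-out from the first top picture.

```bash
python3 - <<'E'
from h import *
im=np.mean([cv2.imread("pics/top%d.png"%i).astype(float) for i in(0,1)],0)
T=cam("top")
x0,y0=285,250;k=16
a=cv2.resize(im[y0:y0+36,x0:x0+46],None,fx=k,fy=k,interpolation=cv2.INTER_CUBIC)
a=np.clip((a-40)*1.6,0,255).astype(np.uint8)
gx=np.array([.954,-.299,0]);gy=np.array([.299,.954,0]);O=np.array([556.5,118.8,0])
P=lambda x,y,z:tuple(((proj(T,O+gx*x+gy*y+[0,0,z])[0]+.5-[x0,y0])*k).astype(int).tolist())
cv2.line(a,P(-25,-90,75),P(25,-90,75),(0,0,255),1)
for f in(5,10,15,20): cv2.line(a,P(-22,-90+f,54),P(22,-90+f,54),(0,255,0) if f%10 else (255,0,0),1)
cv2.imwrite("pics/ff.png",a)
E
```

```text
(no output)
```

View pics/ff.png

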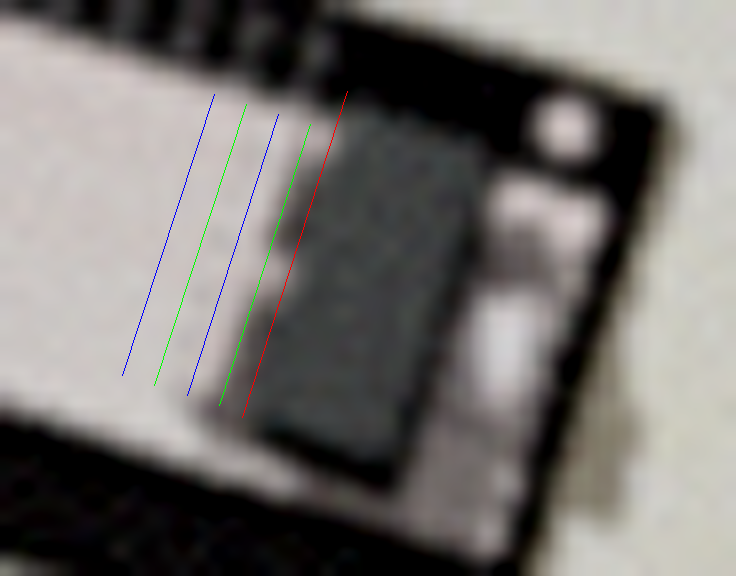

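The stick-out can't be read: there is only a faint edge at roughly 10–13 mm. So I go by force. First I close up to the tube, then creep in small steps.

Call:
apply_moves(deltas=[[[0, 0, 0, -0.002, 0, 0, 255], [0, 0, 0, -0.004, 0, 0, 255], [0, 0, 0, -0.006, 0, 0, 255], [0, 0, 0, -0.008, 0, 0, 255], [0, 0, 0, -0.009, 0, 0, 255]]])

```text
time_s: 12.18
tcp_pos: [567.1, 150.4, 86.0]
tool_rot: [2.533, 1.857, -0.001]
contact_force: [3.3, 3.9, -2.1]
finger_gap: 13.9
```

```bash
python3 st.py d2
```

```text
t 12.18 post gauge y 33.35 x 0.63 | F gy 4.68 gx 2.02 z -2.08 M 0.682
t 12.22 post gauge y 33.26 x 0.60 | F gy 2.91 gx 2.34 z -3.06 M 0.61
t 12.28 post gauge y 33.27 x 0.58 | F gy 3.77 gx 2.62 z -1.97 M 0.594
```

View pics/d2s.png

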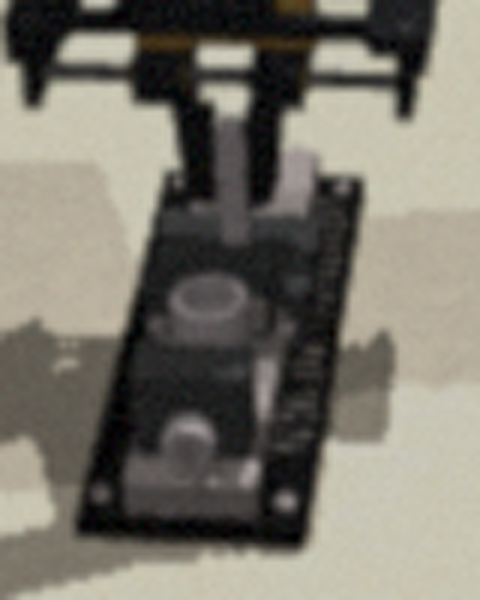

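Call:
apply_moves(deltas=[[[0, 0, 0, -0.0005, 0, 0, 255], [0, 0, 0, -0.001, 0, 0, 255], [0, 0, 0, -0.0015, 0, 0, 255], [0, 0, 0, -0.002, 0, 0, 255], [0, 0, 0, -0.0025, 0, 0, 255]]])

```text
time_s: 12.9
tcp_pos: [566.3, 148.1, 85.9]
tool_rot: [2.533, 1.857, -0.001]
contact_force: [3.9, 3.6, -3.3]
finger_gap: 13.9
```

Call:
apply_moves(deltas=[[[0, 0, 0, -0.0004, 0, 0, 255], [0, 0, 0, -0.0008, 0, 0, 255], [0, 0, 0, -0.0012, 0, 0, 255], [0, 0, 0, -0.0016, 0, 0, 255], [0, 0, 0, -0.002, 0, 0, 255]]])

```text
time_s: 13.52
tcp_pos: [565.7, 146.3, 85.9]
tool_rot: [2.533, 1.857, -0.0]
contact_force: [3.9, 2.9, -1.9]
finger_gap: 13.6
```

```bash
python3 st.py
```

```text
t 13.53 post gauge y 28.98 x 0.57 | F gy 3.91 gx 2.90 z -1.94 M 0.718
t 13.57 post gauge y 28.96 x 0.59 | F gy 4.72 gx 2.40 z -2.21 M 0.712
t 13.62 post gauge y 28.93 x 0.58 | F gy 4.70 gx 2.39 z -2.28 M 0.67
t 13.68 post gauge y 28.96 x 0.58 | F gy 3.79 gx 2.11 z -3.53 M 0.618
t 13.72 post gauge y 28.97 x 0.59 | F gy 4.20 gx 1.63 z -1.50 M 0.66
```

Call:
apply_moves(deltas=[[[0, 0, 0, -0.0004, 0, 0, 255], [0, 0, 0, -0.0008, 0, 0, 255], [0, 0, 0, -0.0011, 0, 0, 255], [0, 0, 0, -0.0014, 0, 0, 255], [0, 0, 0, -0.0017, 0, 0, 255]]])

```text
time_s: 14.35
tcp_pos: [565.2, 144.7, 85.9]
tool_rot: [2.533, 1.857, -0.0]
contact_force: [4.2, 3.9, -1.8]
finger_gap: 13.8
```

Call:
apply_moves(deltas=[[[0, 0, 0, -0.0004, 0, 0, 255], [0, 0, 0, -0.0008, 0, 0, 255], [0, 0, 0, -0.0011, 0, 0, 255], [0, 0, 0, -0.0014, 0, 0, 255], [0, 0, 0, -0.0017, 0, 0, 255]]])

```text
time_s: 14.98
tcp_pos: [564.7, 143.1, 85.9]
tool_rot: [2.533, 1.857, -0.0]
contact_force: [3.5, 2.7, -2.0]
finger_gap: 14.1
```

Call:
apply_moves(deltas=[[[0, 0, 0, -0.0004, 0, 0, 255], [0, 0, 0, -0.0008, 0, 0, 255], [0, 0, 0, -0.0011, 0, 0, 255], [0, 0, 0, -0.0014, 0, 0, 255], [0, 0, 0, -0.0017, 0, 0, 255]]])

```text
time_s: 15.6
tcp_pos: [564.2, 141.6, 85.9]
tool_rot: [2.533, 1.857, 0.0]
contact_force: [4.2, 3.4, -2.6]
finger_gap: 13.6
```

Call:
apply_moves(deltas=[[[0, 0, 0, -0.0004, 0, 0, 255], [0, 0, 0, -0.0008, 0, 0, 255], [0, 0, 0, -0.0011, 0, 0, 255], [0, 0, 0, -0.0014, 0, 0, 255], [0, 0, 0, -0.0017, 0, 0, 255]]])

```text
time_s: 16.23
tcp_pos: [563.7, 140.0, 85.9]
tool_rot: [2.533, 1.857, 0.0]
contact_force: [3.0, 3.4, -2.2]
finger_gap: 13.8
```

Call:
apply_moves(deltas=[[[0, 0, 0, -0.0004, 0, 0, 255], [0, 0, 0, -0.0008, 0, 0, 255], [0, 0, 0, -0.0011, 0, 0, 255], [0, 0, 0, -0.0014, 0, 0, 255], [0, 0, 0, -0.0017, 0, 0, 255]]])

```text
time_s: 16.85
tcp_pos: [563.2, 138.5, 85.9]
tool_rot: [2.533, 1.858, 0.0]
contact_force: [4.3, 3.0, -2.5]
finger_gap: 13.7
```

```bash
python3 st.py d3
```

```text
t 16.85 post gauge y 20.78 x 0.54 | F gy 4.14 gx 3.18 z -2.54 M 0.697
t 16.90 post gauge y 20.73 x 0.53 | F gy 4.24 gx 2.80 z -2.14 M 0.704
t 16.95 post gauge y 20.74 x 0.54 | F gy 4.13 gx 3.03 z -2.89 M 0.663
```

View pics/d3s.png

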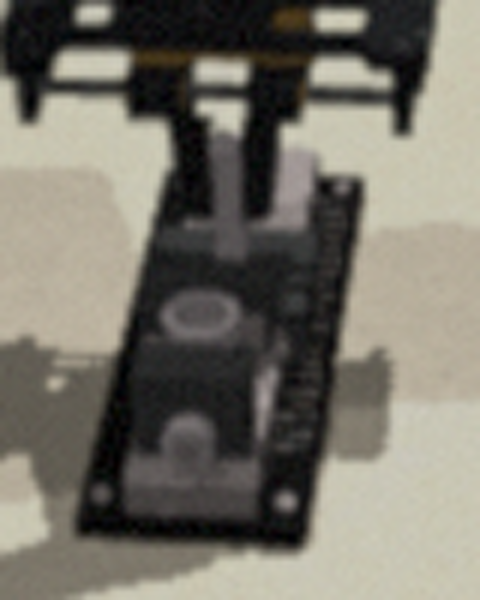

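The tube slides upright ahead of the jaw, with its ring at crop (201,315) and no reaction force yet. I keep creeping.

Call:
apply_moves(deltas=[[[0, 0, 0, -0.0004, 0, 0, 255], [0, 0, 0, -0.0008, 0, 0, 255], [0, 0, 0, -0.0011, 0, 0, 255], [0, 0, 0, -0.0014, 0, 0, 255], [0, 0, 0, -0.0017, 0, 0, 255]]])

```text
time_s: 17.58
tcp_pos: [562.9, 137.2, 85.9]
tool_rot: [-2.533, -1.858, -0.002]
contact_force: [5.3, 5.9, -2.6]
finger_gap: 13.8
```

The force rose to about 7.2 N, so there is contact. I read again.

```bash
python3 st.py
```

```text
t 17.57 post gauge y 19.49 x 0.55 | F gy 7.19 gx 3.27 z -2.58 M 1.079
t 17.62 post gauge y 19.49 x 0.53 | F gy 6.69 gx 2.43 z -2.32 M 1.013
t 17.68 post gauge y 19.47 x 0.54 | F gy 7.29 gx 2.36 z -1.96 M 1.008
t 17.73 post gauge y 19.48 x 0.52 | F gy 6.05 gx 2.74 z -2.46 M 1.011
t 17.77 post gauge y 19.48 x 0.54 | F gy 7.05 gx 2.46 z -4.05 M 0.978
```

Call:
apply_moves(deltas=[[[0, 0, 0, -0.0003, 0, 0, 255], [0, 0, 0, -0.0005, 0, 0, 255], [0, 0, 0, -0.0007, 0, 0, 255], [0, 0, 0, -0.0008, 0, 0, 255], [0, 0, 0, -0.0008, 0, 0, 255]]])

```text
time_s: 18.4
tcp_pos: [562.8, 137.0, 86.0]
tool_rot: [-2.533, -1.857, -0.003]
contact_force: [5.5, 5.7, -3.1]
finger_gap: 13.8
```

```bash
python3 st.py
```

```text
t 18.40 post gauge y 19.29 x 0.54 | F gy 7.05 gx 3.57 z -3.06 M 1.12
t 18.45 post gauge y 19.30 x 0.54 | F gy 7.96 gx 2.09 z -3.66 M 1.201
t 18.50 post gauge y 19.29 x 0.55 | F gy 6.67 gx 2.16 z -3.12 M 1.152
t 18.55 post gauge y 19.30 x 0.54 | F gy 7.52 gx 2.77 z -2.70 M 1.197
t 18.60 post gauge y 19.27 x 0.54 | F gy 7.93 gx 2.86 z -3.49 M 1.167
```

Call:
apply_moves(deltas=[[[0, 0, 0, -0.0003, 0, 0, 255], [0, 0, 0, -0.0006, 0, 0, 255], [0, 0, 0, -0.0008, 0, 0, 255], [0, 0, 0, -0.0009, 0, 0, 255], [0, 0, 0, -0.0009, 0, 0, 255]]])

```text
time_s: 19.23
tcp_pos: [562.7, 136.9, 85.9]
tool_rot: [-2.533, -1.857, -0.005]
contact_force: [5.9, 7.6, -2.5]
finger_gap: 13.8
```

```bash
python3 st.py
```

```text
t 19.23 post gauge y 19.11 x 0.54 | F gy 8.98 gx 3.32 z -2.51 M 1.282
t 19.27 post gauge y 19.12 x 0.54 | F gy 7.91 gx 3.41 z -2.62 M 1.306
t 19.32 post gauge y 19.13 x 0.54 | F gy 8.24 gx 2.76 z -3.27 M 1.262
t 19.38 post gauge y 19.13 x 0.51 | F gy 8.64 gx 3.01 z -3.74 M 1.243
t 19.43 post gauge y 19.12 x 0.53 | F gy 8.27 gx 3.26 z -3.53 M 1.299
```

The force on the tube is about 4.1 N. I relax the arm, open, then lift straight up.

Call:
apply_moves(deltas=[[[0, 0, 0, 0, 0, 0, 255], [0, 0, 0, 0, 0, 0, 225], [0, 0, 0, 0, 0, 0, 190], [0, 0, 0, 0, 0, 0, 140], [0, 0, 0, 0, 0, 0, 80]]])

```text
time_s: 20.05
tcp_pos: [562.5, 136.7, 86.0]
tool_rot: [-2.532, -1.857, -0.004]
contact_force: [0.1, 0.6, 0.3]
finger_gap: 40.5
```

```bash
python3 st.py r1;python3 -c "
from h import *;print(arm.sense()['finger_gap'])"
```

```text
t 20.05 post gauge y 18.90 x 0.41 | F gy 0.58 gx -0.11 z 0.27 M -0.004
t 20.10 post gauge y 18.93 x 0.41 | F gy 0.18 gx 0.53 z -0.01 M -0.031
t 20.15 post gauge y 18.99 x 0.47 | F gy -0.94 gx -1.15 z -0.16 M -0.031
48.27006698849064
```

View pics/r1s.png

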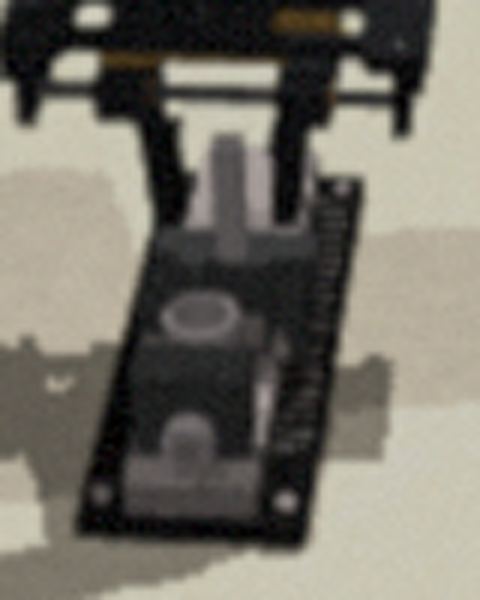

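The fingers are clear of the post and the carriage has stayed put. Lift off and move back.

Call:
apply_moves(deltas=[[[0, 0, 0, 0, 0, -0.01, 80], [0, 0, 0, 0, 0, -0.03, 80], [0, 0, 0, 0, 0, -0.06, 80], [0, 0, 0, 0, 0, -0.1, 80], [0, 0, 0, 0, 0, -0.14, 80]]])

```text
time_s: 20.78
tcp_pos: [562.1, 136.4, 227.9]
tool_rot: [-2.533, -1.857, -0.005]
contact_force: [-0.0, -1.0, -0.3]
finger_gap: 60.2
```

Call:
apply_moves(deltas=[[[0, 0, 0, 0.02, -0.04, -0.01, 80], [0, 0, 0, 0.04, -0.08, -0.02, 80], [0, 0, 0, 0.06, -0.12, -0.02, 80], [0, 0, 0, 0.08, -0.16, -0.02, 80], [0, 0, 0, 0.1, -0.19, -0.02, 80]]])

```text
time_s: 21.4
tcp_pos: [409.5, 289.7, 249.0]
tool_rot: [-2.533, -1.858, -0.007]
contact_force: [0.6, -0.1, 0.1]
finger_gap: 60.6
```

```bash
python3 st.py fin; python3 crop.py fin; python3 -c "
from h import *;T=cam('top','fullt.png');S=cam('side')
p,q=cv2.imread('pics/fins.png'),cv2.resize(cv2.imread('pics/fint.png'),(320,206))
cv2.imwrite('pics/final.png',S['img'])"
```

```text
t 21.40 post gauge y 119.10 x -191.40 | F gy 0.07 gx 0.58 z 0.14 M 0.002
t 21.45 post gauge y 120.60 x -194.14 | F gy 0.70 gx -2.79 z -0.28 M 0.016
t 21.50 post gauge y 119.79 x -192.20 | F gy -0.48 gx 0.27 z -0.16 M -0.024
```

View pics/fins.png

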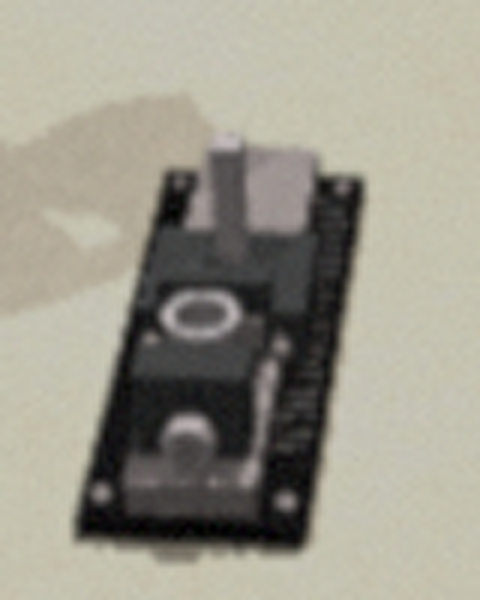

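View pics/fullt.png

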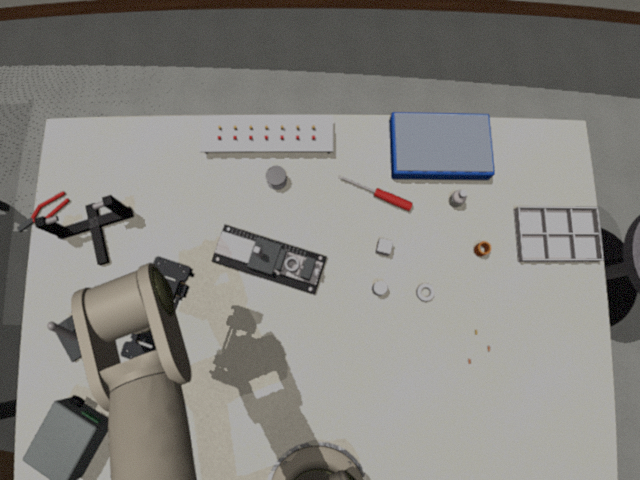

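View pics/fint.png

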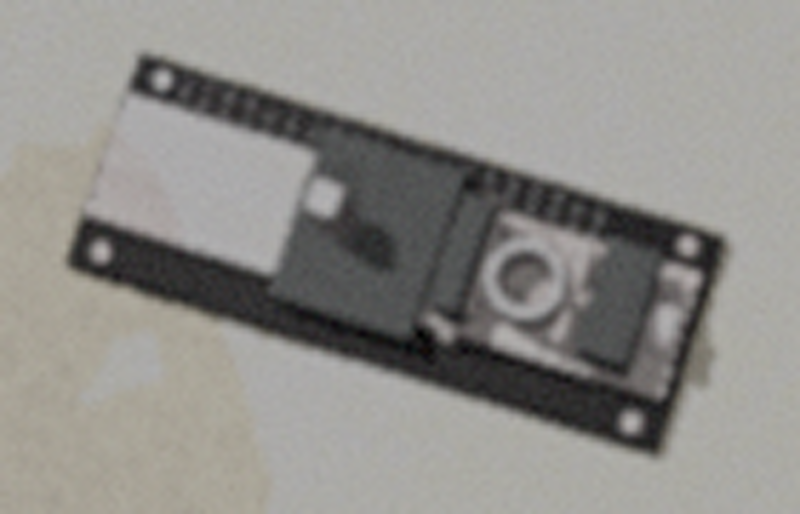

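The top view shows the tube at crop (525,278), enclosed between the sliding jaw and the fixed face and centred on the beam. The robot is clear, so I hand in.

```bash
python3 -c "
from bench import arm;print(arm.close_job())"
```

```text
the job is handed in; nothing more can be done
None
```

The tube stands upright on the caliper beam with the sliding jaw closed on it at about 4 N. The job was handed in at about 21.5 s.

**What I did:** I set the tube down between the jaws and released it. Then I pinched the thumb post and drew the carriage in until the tube met the fixed measuring face. I crept the last part in 1.7 mm steps or smaller.

**Force:** Drawing the carriage took about 4.3 N for friction alone and about 8.4 N at the end, so roughly 4.1 N is on the tube. The wrist moment agreed.

**Last checks:** After release, both views show:
- the tube upright and centred on the beam;
- the carriage still where I left it;
- the arm clear of everything;
- the other parts in their places.

**Not confirmed:**
- I could not read the fixed face's stick-out reliably from the images. A faint edge suggested 10–13 mm, while the contact position implied about 8–9 mm, so contact was judged by force.
- The two views put the tube's top at about 36 mm above the table instead of 40 mm, and the post's top at about 101 mm instead of 105 mm. This did not affect the grasps.
- The force left on the tube after release could not be measured directly.

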